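# Sanitise the cuticle pusher's tip

### The arm

A 6-joint arm with a two-finger parallel gripper is mounted at the origin on the work surface. World frame = base frame: x ahead of the robot, y to its left, z up, the work surface at z = 0. Lengths are in m, angles in rad, forces in N, time in s.
With the tool pointing down it reaches from about 0.3 to 0.75 m from the base axis. Payload 8.5 kg.
Tool frame: the origin (TCP) lies between the finger pads; the fingertips stand 8 mm ahead of it and the grasp point (between the pads) lies 11 mm behind it (r.tip_extent is the distance from the TCP to the fingertips, in m); z points along the fingers, y is the line along which they close (so a half turn about z gives the same grasp; the last joint's range is limited). The gripper opens to 88 mm and grips with 3 to 60 N. Pads are 18 mm wide; open, the fingers measure 123 mm over their backs; the gripper's body (75 mm by 187 mm) begins 45 mm behind the grasp point.
Start: joints at [-1.38, 0.381, 1.297, -0, 1.464, -0.215], TCP at [0.217, -0.505, 0.247] pointing down, gripper open.
Joint ranges: [-3.11, 3.11], [-0.89, 2.33], [0.22, 2.48], [-1.42, 4.56], [0.17, 2.85], [-2.88, 2.88]. Speed limits (rad/s): [2.39, 2.39, 3.14, 3.14, 3.14, 3.14].

### API

Orientations are given as [roll, pitch, yaw] about the fixed x, y, z axes, in that order (R = Rz(yaw) Ry(pitch) Rx(roll)).
In Python, from plant import r, vision, order gives the robot as it stands.
- The arm moves only by the tool play_rows, never from a script. Its argument "steps" is a list of rows, each a list of 3 entries, a list of its own where there are three numbers: the shift along the tool's x, y, z scaled (see below), then the turn about the tool's z scaled (see below), then the closure, from -1 (fully open) to 1 (shut). A call has 1 to 20 rows; each row shifts and turns the commanded pose from where the row before left it, along the tool's axes as they then stand; what a row does not reach is not made up. The controller multiplies each number of a shift by 4 cm and each number of a turn by 45 degrees. A row lasts 1/12 s, in which the tool goes at most 41.7 mm and 7.16 degrees, less where a joint would pass 70% of its speed; a pose out of reach is approached as far as the arm can. A call with a number of a shift or a turn outside -1 to 1 is refused whole. A call with a gripper value outside its range is refused whole. The fingers move at their own pace and stop on an object; the grip force is fixed at half the most. Time passes only in rows, so rows that do not move let the fingers close. It gives the time, the measured TCP pose, the force, the opening and the grip force at its end, in the units of the state.
- r.read_state(): the state, without advancing time (a new reading comes with each control period).
- vision.capture(name): name is "side" or "top" or "wrist"; returns a dict with "frame" (420x560x3 uint8, red, green, blue), "K" (3x3 intrinsics, pixels), "dist_coeffs" ([k1, k2, p1, p2, k3] as OpenCV has them; the pictures are not rectified), "position" and "attitude" of the camera in the world. Camera axes: x right, y down, z forward; pixel columns grow to the right and rows downward; lengths in m; the calibration is good to about 2 mm. A picture is of the moment at which its call begins. There is no depth.
- order.sign_off(): hands the job in; it is judged then, once.
Trained networks look in the newest picture that a camera, given by its name, has taken for a name from the list of things; names that differ only in an ending like _2 or _b are one class to them, and where a whole thing is asked for, a point or a joint stands for the part that bears it (a point fixed in the world has none). Each returns a list of dicts, best first, with "conf" (0 to 1); they miss things now and then, are a little off and sometimes report something else, mostly with a low value. They report only what shows in the picture. A call takes as long as a camera call. They do not tell look-alikes from the thing itself.
- vision.spot_in(camera, target): "bbox" ([centre column, centre row, width, height] in pixels, round what is visible of it).
The state is a dict: "time": time; "qpos": joint angles; "qd": joint speeds; "tau": joint torques, N m; "eef_pos": TCP position; "tool_rot": TCP orientation; "ft_force": force on the tool from outside, world axes, zero at the start; "wrist_torque": the same for the moment, N m; "gripper_width": opening from 0.0 (shut) to 1.0 (fully open); "gripper_force": force on a finger pad.
Only numpy, scipy, OpenCV 4.12 (cv2) and the standard library are available. Lean on these libraries where they do the work, as an engineer would, in place of code of your own. Each camera call takes 0.05 s, during which the arm holds its last target. There are 200 camera calls.

### The job

Take the steel cuticle pusher out of its stand and, with its tip, press the sanitiser's recessed start button fully down. Then dip the tip straight into the open well beside the button, most of the way down, for about a second, and hang the pusher back in its stand, lowering it in the gripper until its collar sits flat on the fork behind the lips before letting go. Leave everything else on the counter where it is.

Things in the scene. Friction and masses are not known exactly. Their poses are not given: they have to be found in the camera images.
- pusher: The tool: steel cuticle pusher, 160 mm, about 70 g, hanging tip down in the stand's fork with the stand's yaw. Origin at its very tip, z up its axis. From the tip up: ball-ended round shank, 8 mm thick to 60 mm, 10 mm thick to 90 mm; collar disc 28 mm across, 90 to 94 mm; flat-sided handle, 94 to 160 mm, 20 mm along its x by 14 mm along its y (grip across the 14 mm).
- pusher_tip (a point): Very tip of the pusher (its lower end).
- pusher_collar (a point): Centre of the underside of the pusher's collar, on its axis, 90 mm above the tip.
- pusher_grip (a point): Place to grip the handle, on the pusher's axis, 130 mm above the tip.
- stand: Fixed steel stand: base 120 x 100 x 12 mm, post at its back (+x), level fork on top. Origin on the counter below the tool's home axis. Fork top 125 mm above counter, plate 6 mm thick; notch 15 mm wide, open to the stand's -x, closed 7.5 mm behind the home axis. Prongs 15 mm wide, each with an end lip 5 mm high, 17 to 23 mm in front of the axis. Tool goes in from above or over the lips.
- seat (a point): Centre of the collar's home: on top of the fork, 125 mm above the counter; when the tool hangs home the collar's underside centre is here, to within the 2.5 mm or so of play.
- sanitiser: Tool-tip sanitiser, fixed to the counter: a white pod 130 x 150 x 58 mm leaning on a grey foot 150 x 150 mm. Origin on the counter under the centre of its sloping face (the foot is centred 10 mm behind it), its low front to its own -x; at most 140 mm high at the back edge.
- face: The sanitiser's flat sloping top face, 130 mm along its x (rising to the back) by 150 mm along its y. Origin at the centre of the outer surface, 105 mm above the counter; z is the outward normal, leaning 30 degrees from vertical towards the sanitiser's front. Open well at y = +36 mm, recessed start button at y = -36 mm, both at x = +5 mm and square to the face.
- well_mouth (a point): Centre of the mouth of the open steel well, flush with the face and framed by a thin steel ring (the button has none), on the left as the robot sees it: round bore 22 mm across, 43 mm deep, running along the face's -z, so a tool held upright jams before it is 25 mm in.
- button_top (a point): Centre of the top of the white round start button (17 mm across), on the right as the robot sees the face; it lies 6 mm below the face in a round recess 20 mm across and moves with the button.
- start_button (a joint): Travel of the start button in m along the face's -z: 0 released, 0.006 fully down; springy, about 2 N to start and 5 N at full travel; springs back.
- deodorant_jar: Bystander: glass deodorant jar with white flip-top lid, upright, 57 mm diameter, 78 mm high. Origin at the centre of its underside.
- toothbrush_case: Bystander: closed white plastic travel toothbrush case lying flat, 34 x 200 x 22 mm, long along its own y. Origin at the centre of its underside.
- comb: Bystander: wooden hair comb lying flat, 170 mm long along its own x, 30 mm wide, 8 mm high. Origin at the centre of its underside.
- tumbler: Bystander: white ceramic tumbler, upright, 72 mm diameter, 100 mm high. Origin at the centre of its underside.
- lotion_bottle: Bystander: white plastic lotion bottle, upright, 60 mm diameter, 160 mm high. Origin at the centre of its underside.
- tweezer_set: Bystander: two steel tweezers on a flat black 120 x 60 mm holder, lying in the tray. Origin at the centre of its underside.
- perfume: Bystander: amber glass perfume bottle with gold-tone cap, upright in the tray, 45 x 60 x 96 mm. Origin at the centre of its underside.
- tray: Bystander: shallow gold-tone aluminium tray, fixed, 280 x 105 x 18 mm, long along its own x, in the middle of the counter, with the tweezer set and the perfume in it.
Not all that is in view belongs to the job. What is meant by the pusher is not purple, and is the larger of those in its own colour. What is shaped like the sanitiser but black is not meant.

How it is judged:
On the way, in this order (a step that is already met when the one before it is completed fails the run):
1. the start button is pressed fully down (over 4.5 of 6 mm) with the pusher's tip (value of joint start_button above 0.0045 m and distance between pusher_tip and button_top below 0.009 m), for 0.05 s.
2. the pusher's tip is 28 mm or more down inside the well, for 0.5 s (z of pusher_tip in the frame of face below -0.028 m and distance between pusher_tip and well_mouth below 0.046 m and y of pusher_tip in the frame of face between 0.024 and 0.048 m and x of pusher_tip in the frame of face between -0.007 and 0.017 m), for 0.5 s.
3. the pusher, still held, is lowered into the fork: collar within 8 mm of its home sideways and 5 mm in height, upright within 0.08 rad (horizontal distance between pusher_collar and seat below 0.008 m and angle between pusher's own z axis and vertical below 0.08 rad and z of pusher_collar in the frame of stand between 0.122 and 0.13 m and contact force between the fingers and pusher above 1 N), for 0.05 s.
At the end, for the whole second after the job is handed in: The pusher hangs upright (within 0.08 rad) and at rest in the stand, its collar flat on the fork (within 3 mm in height, 8 mm sideways of home), let go of, and the button has sprung back (horizontal distance between pusher_collar and seat below 0.008 m and angle between pusher's own z axis and vertical below 0.08 rad and z of pusher_collar in the frame of stand between 0.122 and 0.128 m and linear speed of pusher below 0.02 m/s and contact force between the fingers and pusher below 0.1 N and value of joint start_button below 0.0015 m); the robot touches nothing.
It fails at once if a bystander is moved by more than 25 mm (distance of any of deodorant_jar, toothbrush_case, comb, tumbler, lotion_bottle, tweezer_set, perfume from where it was at the start of the episode above 0.025 m).
It also fails if it takes over 54 s, if anything falls off the work surface, if the arm or the gripper's body presses on something with over 40 N, if the wrist force passes 120 N, or if a joint passes its speed limit or range.

## Working session

There is one attempt and no reset: what is moved stays moved. The work goes in short steps, Python scripts to look and compute and a tool call to move; the robot and the scene stay as the last step left them, time stands still between calls to the robot, and variables do not carry over. Pictures are saved under pics/ and viewed, at most 10 in all, crops included, and the job is handed in when it is done.

Besides the shell and the picture viewer there is one more tool, called after "Emit:" as a command line: name --argument value ..., lists and objects as JSON in quotes. play_rows: Moves the arm, as the interface text tells. Shifts and turns lie within -1 to 1; 1 stands for 4 cm of shift or 45 degrees of turn. Its arguments: {"type":"object","properties":{"steps":{"type":"array","items":{"type":"array"}}},"required":["steps"]}

```bash
mkdir -p pics; ls; python3 - <<'E'
from plant import r, vision, order
import cv2,numpy as np
s=r.read_state(); print({k:np.round(v,4).tolist() for k,v in s.items()}, r.tip_extent)
for c in("side","top"):
    d=vision.capture(c); cv2.imwrite(f"pics/{c}0.png",cv2.cvtColor(d["frame"],cv2.COLOR_RGB2BGR))
    print(c,np.round(d["K"],1).tolist(),d["dist_coeffs"],d["position"],d["attitude"])
    for t in("pusher","stand","sanitiser","start_button","well_mouth","pusher_tip"):
        try: print(t,[(np.round(x["bbox"],1).tolist(),round(x["conf"],2)) for x in vision.spot_in(c,t)][:4])
        except Exception as e: print(t,e)
E
```

```text
pics
{'time': 0.0, 'qpos': [-1.3803, 0.3812, 1.2983, -0.0, 1.4636, -0.2153], 'qd': [-0.0005, -0.0013, -0.0019, -0.0017, 0.0023, -0.0004], 'tau': [0.0026, -43.7921, -22.4561, 0.0714, 0.0351, -0.0001], 'eef_pos': [0.217, -0.5051, 0.2462], 'tool_rot': [-3.1402, -0.0003, 0.4058], 'ft_force': [-0.1006, 0.2674, 0.622], 'wrist_torque': [-0.0045, -0.0398, 0.0097], 'gripper_force': 0.0, 'gripper_width': 0.9986} 0.008
side [[526.8, 0.0, 287.2], [0.0, 526.8, 214.1], [0.0, 0.0, 1.0]] [-0.05402008  0.          0.          0.          0.        ] [ 0.22569803 -1.10670747  0.78537104] [-2.10618967  0.0178962  -0.28111661]
pusher [([325.9, 255.4, 12.8, 59.0], 0.79), ([278.4, 279.4, 13.0, 59.1], 0.75), ([352.2, 301.2, 9.7, 43.3], 0.68)]
stand [([332.6, 277.9, 63.5, 72.7], 0.55)]
sanitiser [([291.5, 189.7, 51.3, 64.6], 0.81), ([199.7, 219.1, 6.8, 15.2], 0.58)]
start_button [([293.4, 186.9, 53.4, 63.8], 0.57), ([292.0, 192.2, 52.7, 66.5], 0.42)]
well_mouth [([293.3, 187.3, 52.0, 64.3], 0.78)]
pusher_tip [([354.5, 297.0, 10.6, 29.8], 0.77), ([281.4, 278.6, 13.5, 55.8], 0.65), ([327.2, 256.6, 12.8, 61.3], 0.56)]
top [[518.3, 0.0, 282.3], [0.0, 518.3, 214.0], [0.0, 0.0, 1.0]] [-0.13445902  0.          0.          0.          0.        ] [0.34466295 0.01687801 1.63121023] [-3.03352916 -0.00708046 -1.56289567]
pusher [([221.6, 186.4, 55.9, 52.1], 0.51), ([359.9, 198.4, 12.0, 9.8], 0.43), ([389.0, 193.7, 7.3, 5.4], 0.39)]
stand [([354.1, 198.4, 37.6, 38.9], 0.87)]
sanitiser [([193.4, 290.3, 66.7, 62.0], 0.64), ([223.8, 188.2, 61.0, 56.3], 0.62), ([282.1, 167.4, 22.4, 19.9], 0.35)]
start_button []
well_mouth [([429.6, 184.3, 27.5, 25.2], 0.62), ([195.2, 289.3, 62.8, 61.0], 0.6), ([222.2, 185.1, 54.6, 52.6], 0.58), ([360.6, 196.6, 6.2, 8.9], 0.4)]
pusher_tip [([362.5, 198.1, 9.3, 16.6], 0.65)]
```

```bash
python3 - <<'E'
import cv2
a=cv2.imread("pics/side0.png");b=cv2.imread("pics/top0.png")
cv2.imwrite("pics/side0c.png",cv2.resize(a[130:370,190:470],None,fx=2.5,fy=2.5,interpolation=cv2.INTER_CUBIC))
cv2.imwrite("pics/top0c.png",cv2.resize(b[130:350,150:450],None,fx=2.6,fy=2.6,interpolation=cv2.INTER_CUBIC))
E
```

```text
(no output)
```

View pics/side0c.png

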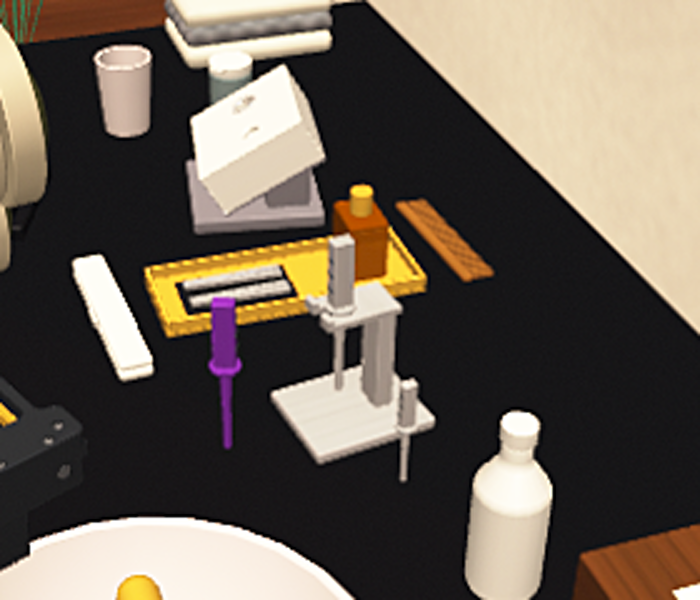

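View pics/top0c.png

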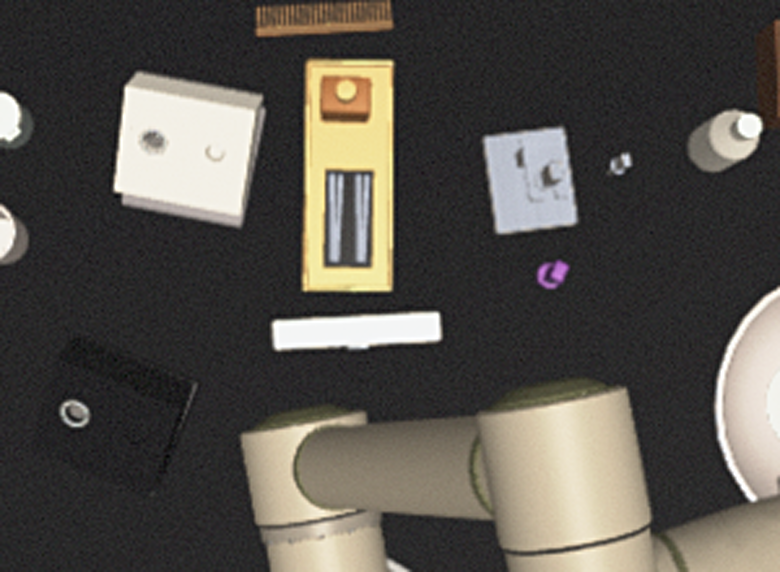

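Side crop: the steel pusher hangs in the stand (crop ~340,310), with a purple decoy at ~225,370 and a small steel one at ~405,430. The white sanitiser is at ~255,140. Top crop: stand at ~530,180, white sanitiser at ~190,150 with its well at 153,140 and button at 215,153. The black look-alike is at lower left.

```bash
cat > h.py <<'E'
import numpy as np, cv2
from scipy.spatial.transform import Rotation as R
def cam(d):
    return dict(K=np.array(d["K"]),D=np.array(d["dist_coeffs"]),p=np.array(d["position"]),R=R.from_euler("xyz",d["attitude"]).as_matrix())
def ray(c,uv):
    q=cv2.undistortPoints(np.array([[uv]],float),c["K"],c["D"]).ravel()
    return c["R"]@np.array([q[0],q[1],1.])
def onz(c,uv,z):
    v=ray(c,uv); return c["p"]+v*(z-c["p"][2])/v[2]
def proj(c,P):
    P=np.atleast_2d(P); rv=cv2.Rodrigues(c["R"].T)[0]
    return cv2.projectPoints(P,rv,-c["R"].T@c["p"],c["K"],c["D"])[0][:,0]
E
python3 - <<'E'
from h import *
from plant import r,vision
d={k:vision.capture(k) for k in("top","side","wrist")}
import pickle; pickle.dump(d,open("d0.pkl","wb"))
c=cam(d["top"]); f=lambda u,v:(u/2.6+150,v/2.6+130)
g=lambda u,v,z:print(np.round(onz(c,f(u,v),z),4))
print("stand base");[g(*p,.012) for p in((484,136),(564,127),(577,224),(497,234))]
print("well/button");g(153,140,.1075);g(215,153,.1045)
print("pusher top");g(552,174,.195)
print("small, purple");g(626,158,.1);g(556,270,.16)
c=cam(d["side"]); print(c["R"][:,2], proj(c,[[.3,-.1,0]]))
s=lambda u,v,z:print(np.round(onz(c,(u/2.5+190,v/2.5+130),z),4))
print("side: pusher top, small top/bottom, purple bottom");s(341,240,.195);s(403,480,0);s(227,446,0)
w=cam(d["wrist"]);st=r.read_state();T=R.from_euler("xyz",st["tool_rot"]).as_matrix()
print("wrist cam in tool",T.T@(w["p"]-st["eef_pos"]),T.T@w["R"],w["K"][0])
E
```

```text
stand base
[ 0.6232 -0.1634  0.012 ]
[ 0.6354 -0.2618  0.012 ]
[ 0.5162 -0.2764  0.012 ]
[ 0.5032 -0.1787  0.012 ]
well/button
[0.5987 0.227  0.1075]
[0.5847 0.1557 0.1045]
pusher top
[ 0.5509 -0.2166  0.195 ]
small, purple
[ 0.5841 -0.3187  0.1   ]
[ 0.4495 -0.2258  0.16  ]
[ 0.22983606  0.82884    -0.51009768] [[205.82863095 287.35598531]]
side: pusher top, small top/bottom, purple bottom
[ 0.5569 -0.2203  0.195 ]
[ 0.5845 -0.3143  0.    ]
[ 0.4506 -0.2257  0.    ]
wrist cam in tool [ 0.07917156  0.00017452 -0.1380486 ] [[ 1.58260449e-04 -9.51925015e-01 -3.06331097e-01]
 [ 9.99999789e-01  3.43565643e-04 -5.50999606e-04]
 [ 6.29755149e-04 -3.06330945e-01  9.51924869e-01]] [323.21719486   0.         276.36632226]
```

Emit:
play_rows --steps '[[[0, 0, 0], 0.12, -0.2], [[0, 0, 0], 0.12, -0.2], [[0, 0, 0], 0.12, -0.2], [[0.67, -0.55, -0.03], 0, -0.2], [[0.67, -0.55, -0.03], 0, -0.2], [[0.67, -0.55, -0.03], 0, -0.2], [[0.67, -0.55, -0.03], 0, -0.2], [[0.67, -0.55, -0.03], 0, -0.2], [[0.67, -0.55, -0.03], 0, -0.2], [[0.67, -0.55, -0.03], 0, -0.2], [[0.67, -0.55, -0.03], 0, -0.2], [[0.67, -0.55, -0.03], 0, -0.2], [[0.67, -0.55, -0.03], 0, -0.2], [[0.67, -0.55, -0.03], 0, -0.2], [[0, 0, 0], 0, -0.2]]'

```text
time: 2.1
eef_pos: [0.4828, -0.2251, 0.2602]
tool_rot: [-3.141, -0.001, 0.128]
ft_force: [-0.4, 0.0, -0.0]
gripper_width: 0.598
gripper_force: 0.0
```

```bash
python3 - <<'E'
from h import *
from plant import r,vision
import pickle
d=vision.capture("wrist"); s=r.read_state(); pickle.dump((d,s),open("w1.pkl","wb"))
cv2.imwrite("pics/w1.png",cv2.cvtColor(d["frame"],cv2.COLOR_RGB2BGR))
print(s["time"],s["eef_pos"],s["tool_rot"],s["gripper_width"],d["position"],s["ft_force"])
for t in("pusher","stand"): print(t,[(np.round(x["bbox"],1).tolist(),round(x["conf"],2)) for x in vision.spot_in("wrist",t)][:4])
E
```

```text
2.15 [ 0.48136944 -0.22692142  0.25997166] [ 3.14157344e+00 -3.41159910e-04  1.27287357e-01] 0.5952509028995537 [ 0.5612326  -0.21540572  0.39833616] [ 0.26343327 -0.34381698  0.1774657 ]
pusher [([382.1, 94.2, 40.5, 19.9], 0.94), ([281.3, 115.6, 39.8, 39.5], 0.83), ([273.9, 230.5, 25.0, 68.0], 0.78)]
stand [([281.5, 93.2, 93.2, 110.7], 0.6)]
```

View pics/w1.png

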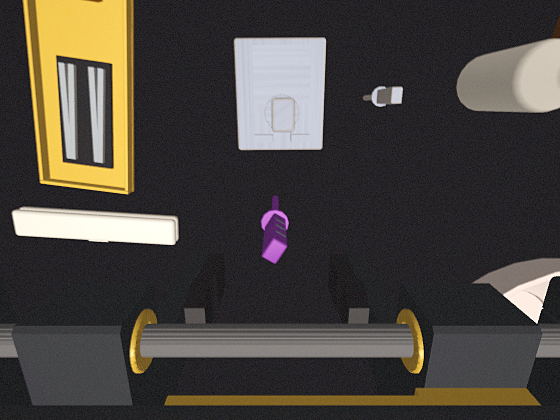

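The wrist view shows the stand's base corners at about (235,38), (325,38), (323,149), (240,149). The pusher's handle top is at about (283,114), with the purple decoy at (274,230).

```bash
python3 - <<'E'
from h import *
import pickle
d,s=pickle.load(open("w1.pkl","rb")); c=cam(d)
print([np.round(onz(c,p,.012)[:2],4).tolist() for p in((235,38),(325,38),(323,149),(240,149))])
print("handle top",onz(c,(283,114),.195), "bbox ctr at collar",onz(c,(281.3,115.6),.129))
im=cv2.cvtColor(d["frame"],cv2.COLOR_RGB2BGR)
cv2.imwrite("pics/w1c.png",cv2.resize(im[80:160,225:335],None,fx=7,fy=7,interpolation=cv2.INTER_CUBIC))
E
```

```text
[[0.6231, -0.1621], [0.6354, -0.2579], [0.5186, -0.2761], [0.506, -0.1785]]
handle top [ 0.55639214 -0.21977582  0.195     ] bbox ctr at collar [ 0.55342663 -0.22000825  0.129     ]
```

View pics/w1c.png

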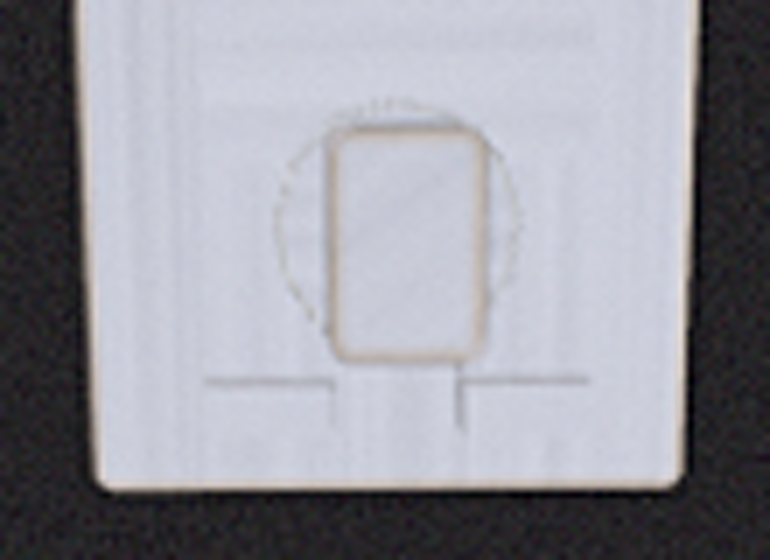

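The handle top is centred at pixel (283.4,114.9), so the pusher axis is at about (0.556,-0.220), and its flats are aligned with the tool.

Emit:
play_rows --steps '[[[0.62, 0.02, 0], 0, -0.2], [[0.62, 0.02, 0], 0, -0.2], [[0.63, 0.03, 0], 0, -0.2], [[0, 0, 0], 0, -0.2], [[0, 0, 0.65], 0, -0.2], [[0, 0, 0.65], 0, -0.2], [[0, 0, 0.65], 0, -0.2], [[0, 0, 0.68], 0, -0.2], [[0, 0, 0], 0, -0.2], [[0, 0, 0], 0, 1], [[0, 0, 0], 0, 1], [[0, 0, 0], 0, 1], [[0, 0, 0], 0, 1], [[0, 0, 0], 0, 1], [[0, 0, 0], 0, 1]]'

```text
time: 3.5
eef_pos: [0.5547, -0.2225, 0.1555]
tool_rot: [3.141, -0.001, 0.123]
ft_force: [-0.2, 2.3, -0.1]
gripper_width: 0.169
gripper_force: 3.4
```

```bash
python3 - <<'E'
from plant import r
s=r.read_state();print(s)
E
```

```text
{'time': 3.5, 'qpos': array([-5.79461455e-01,  5.38733168e-01,  1.30437926e+00,  3.16250642e-04,
        1.29756143e+00,  8.68069967e-01]), 'qd': array([ 0.00216883,  0.00526116,  0.00715702, -0.01390435, -0.01132398,
        0.00141569]), 'tau': array([-9.49118771e-01, -4.94631457e+01, -2.08383304e+01, -3.46812448e-01,
       -3.76277938e-01,  2.94272664e-03]), 'eef_pos': array([ 0.55467928, -0.2224705 ,  0.15549421]), 'tool_rot': array([ 3.14123128e+00, -8.97962360e-04,  1.23179867e-01]), 'ft_force': array([-0.18817999,  2.27326444, -0.1067899 ]), 'wrist_torque': array([0.33857128, 0.01713877, 0.00894079]), 'gripper_force': 3.402002160612767, 'gripper_width': 0.16867065237182102}
```

Emit:
play_rows --steps '[[[0, 0, 0], 0, 1], [[0, 0, 0], 0, 1], [[0, 0, -0.7], 0, 1], [[0, 0, -0.8], 0.135, 1], [[0, 0, -0.8], 0.135, 1], [[0, 0, -0.7], 0.135, 1], [[-0.3, -0.86, 0], 0, 1], [[-0.3, -0.86, 0], 0, 1], [[-0.3, -0.86, 0], 0, 1], [[-0.3, -0.86, 0], 0, 1], [[-0.3, -0.86, 0], 0, 1], [[-0.3, -0.86, 0], 0, 1], [[-0.3, -0.86, 0], 0, 1], [[-0.3, -0.86, 0], 0, 1], [[-0.3, -0.86, 0], 0, 1], [[-0.3, -0.86, 0], 0, 1], [[-0.3, -0.86, 0], 0, 1], [[-0.3, -0.86, 0], 0, 1], [[0, 0, 0], 0, 1]]'

```text
time: 5.08
eef_pos: [0.4919, 0.2152, 0.2746]
tool_rot: [-3.14, 0.0, -0.19]
ft_force: [-0.5, 0.5, -1.2]
gripper_width: 0.155
gripper_force: 30.0
```

```bash
python3 - <<'E'
from h import *
from plant import r,vision
import pickle
d=vision.capture("wrist"); s=r.read_state(); pickle.dump((d,s),open("w2.pkl","wb"))
cv2.imwrite("pics/w2.png",cv2.cvtColor(d["frame"],cv2.COLOR_RGB2BGR))
print(s["time"],s["eef_pos"],s["tool_rot"],s["gripper_width"],s["gripper_force"],d["position"],s["ft_force"])
for t in("pusher","sanitiser","start_button","well_mouth"): print(t,[(np.round(x["bbox"],1).tolist(),round(x["conf"],2)) for x in vision.spot_in("wrist",t)][:4])
E
```

```text
5.1333 [0.49258716 0.21274515 0.27453678] [ 3.14149955e+00 -6.99740146e-05 -1.90565498e-01] 0.1571191676056949 29.976378057617694 [0.56980828 0.19953115 0.41262333] [ 0.11717427 -0.44230989 -1.26131579]
pusher [([277.6, 264.1, 52.9, 127.4], 0.72)]
sanitiser [([278.9, 72.3, 202.9, 144.6], 0.98), ([265.9, 330.9, 101.6, 132.6], 0.68)]
start_button [([317.6, 73.9, 19.1, 23.6], 0.73), ([280.0, 71.0, 201.3, 141.7], 0.57), ([58.3, 82.4, 96.2, 61.4], 0.42)]
well_mouth [([278.8, 71.0, 202.1, 141.7], 0.66), ([277.0, 375.8, 82.0, 39.8], 0.62)]
```

View pics/w2.png

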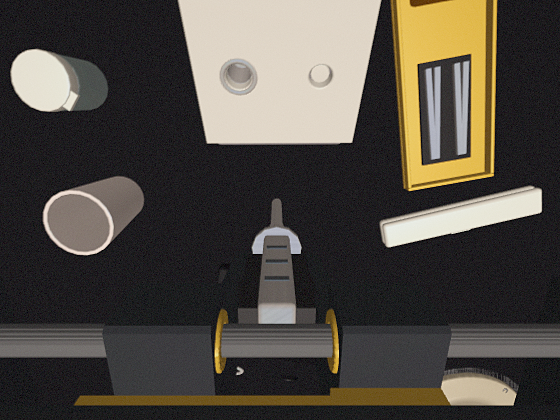

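The wrist view shows the well ring at about (239,76), the button recess at about (320.5,75), the front face corners at (207,143) and (353,143), and the pusher tip at about (277,200).

```bash
python3 - <<'E'
from h import *
import pickle
from scipy.optimize import least_squares
d,s=pickle.load(open("w2.pkl","rb")); c=cam(d)
fr=d["frame"]
def blob(cx,cy,w,lo):
    g=cv2.cvtColor(fr,cv2.COLOR_RGB2GRAY)[cy-w:cy+w,cx-w:cx+w].astype(int)
    base=np.median(g); m=abs(g-base)>lo; v,u=np.nonzero(m); return (cx-w+(u.min()+u.max())/2,cy-w+(v.min()+v.max())/2,u.max()-u.min()+1,v.max()-v.min()+1)
W=blob(239,76,28,25);B=blob(320,75,22,25);print(W,B)
e=np.array(s["eef_pos"]); print("tip proj",proj(c,[e+[0,0,-.1205],e+[0,0,-.0305]]))
n=np.array
def face(p,P):
    a=p[2];q=R.from_euler("yz",[-np.pi/6,a])  # lean toward -x
    return q.apply(P)+[p[0],p[1],.105]
P=np.array([[.005,.036,0],[.005,-.036,0],[-.065,.075,0],[-.065,-.075,0]])
px=np.array([W[:2],B[:2],(206.5,143),(353.5,143)])
f=lambda p:((proj(c,face(p,P))-px)*n([[1],[1],[.5],[.5]])).ravel()
o=least_squares(f,[.59,.19,-.19]);print(o.x,f(o.x).reshape(-1,2).round(2))
print("normal",face(o.x,[[0,0,1]])-face(o.x,[[0,0,0]]))
print("well, btn mouth, btn top",face(o.x,[[.005,.036,0],[.005,-.036,0],[.005,-.036,-.006]]))
for k in(0,):
    t=cam(pickle.load(open("d0.pkl","rb"))["top"]);print("top pred",(proj(t,face(o.x,P[:2]))-[150,130])*2.6,"vs 153,140;215,153")
im=cv2.cvtColor(fr,cv2.COLOR_RGB2BGR)[20:290,180:390]
cv2.imwrite("pics/w2c.png",cv2.resize(im,None,fx=2.2,fy=2.2,interpolation=cv2.INTER_CUBIC))
E
```

```text
(np.float64(238.5), np.float64(77.0), np.int64(38), np.int64(37)) (np.float64(320.0), np.float64(75.0), np.int64(25), np.int64(23))
tip proj [[278.95192864 202.41386428]
 [279.78995486 248.13225039]]
[ 0.5879012   0.1941359  -0.17532097] [[-0.29 -0.16]
 [ 0.37  0.57]
 [ 0.5  -0.03]
 [-0.68 -1.05]]
normal [[-0.4923353  0.0872121  0.8660254]]
well, btn mouth, btn top [[0.59844422 0.22882877 0.1075    ]
 [0.58588568 0.15793248 0.1075    ]
 [0.58883969 0.15740921 0.10230385]]
top pred [[151.43244758 140.24178494]
 [212.86061059 151.51093835]] vs 153,140;215,153
```

View pics/w2c.png

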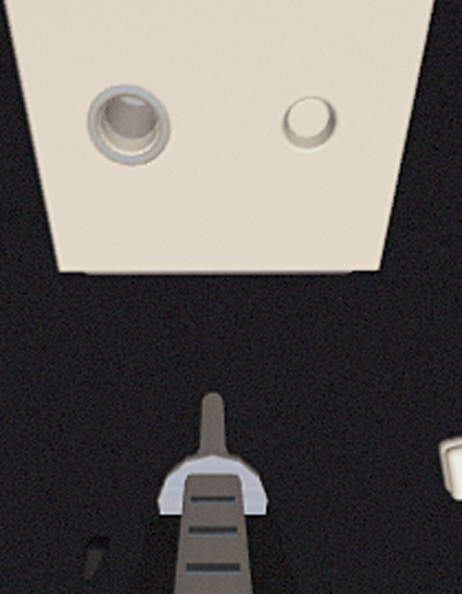

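```bash
cat >> h.py <<'E'
O=np.array([.5868,.1924,.105]); YAW=-.18
Qf=R.from_euler("yz",[-np.pi/6,YAW])
def face(P): return Qf.apply(P)+O
def units(e,yaw,target):
    c,s=np.cos(yaw),np.sin(yaw); d=np.array(target)-e
    return np.round(np.array([d[0]*c+d[1]*s, d[0]*s-d[1]*c, -d[2]])/.04,3)
def infs(e):  # world -> face
    return Qf.inv().apply(np.array(e)-O)
E
python3 - <<'E'
from h import *
from plant import r
s=r.read_state(); e=s["eef_pos"]; y=s["tool_rot"][2]; print(e,y)
off=np.array([0,0,.1165])
a=face([.0015,-.036,.010])+off; b=face([.0015,-.036,-.002])+off; c=face([.0015,-.036,-.009])+off
print(a,units(e,y,[a[0],a[1],e[2]]),units(e,y,a)); print(units(a,YAW,b),units(b,YAW,c))
E
```

```text
[0.49364626 0.20922225 0.27465989] -0.19652979064091358
[0.57671377 0.15764421 0.23091025] [ 2.288  0.859 -0.   ] [2.288 0.859 1.094]
[0.15 0.   0.26] [0.088 0.    0.152]
```

```bash
python3 - <<'E'
from h import *
from plant import r,vision
import pickle
d=vision.capture("wrist"); s=r.read_state(); s0=s; pickle.dump((d,s),open("w3.pkl","wb"))
print(s["eef_pos"],s["tool_rot"][2],d["position"],d["attitude"])
d=vision.capture("wrist"); s=r.read_state(); 
print(s["eef_pos"],s["tool_rot"][2],d["position"],s["time"])
c=cam(d);fr=d["frame"]
print([ (t,[(np.round(x["bbox"],1).tolist(),round(x["conf"],2)) for x in vision.spot_in("wrist",t)][:2]) for t in("start_button","well_mouth","sanitiser","pusher")])
e=s["eef_pos"];print("tip/ball",proj(c,[e+[0,0,-.1205],e+[0,0,-.1165]]))
im=cv2.cvtColor(fr,cv2.COLOR_RGB2BGR)[20:240,180:390]
cv2.imwrite("pics/w3c.png",cv2.resize(im,None,fx=2.7,fy=2.7,interpolation=cv2.INTER_CUBIC))
E
```

```text
[0.49369882 0.20910322 0.2747037 ] -0.19686958693056278 [0.57141309 0.19327656 0.4126944 ] [ 2.82980177e+00  6.30624260e-04 -1.76711870e+00]
[0.49366745 0.20915665 0.27472324] -0.1968774688026158 [0.57143757 0.19314037 0.41274434] 5.4333
[('start_button', [([310.2, 78.2, 17.9, 19.1], 0.65)]), ('well_mouth', [([269.6, 74.0, 202.0, 148.0], 0.79), ([278.5, 376.8, 81.2, 39.6], 0.75)]), ('sanitiser', [([268.5, 74.5, 199.8, 148.9], 0.98), ([265.8, 332.5, 103.6, 129.2], 0.64)]), ('pusher', [([276.1, 263.6, 54.0, 127.4], 0.93), ([55.4, 85.6, 96.3, 62.8], 0.21)])]
tip/ball [[275.98995717 203.77796025]
 [275.98092242 205.20185165]]
```

View pics/w3c.png

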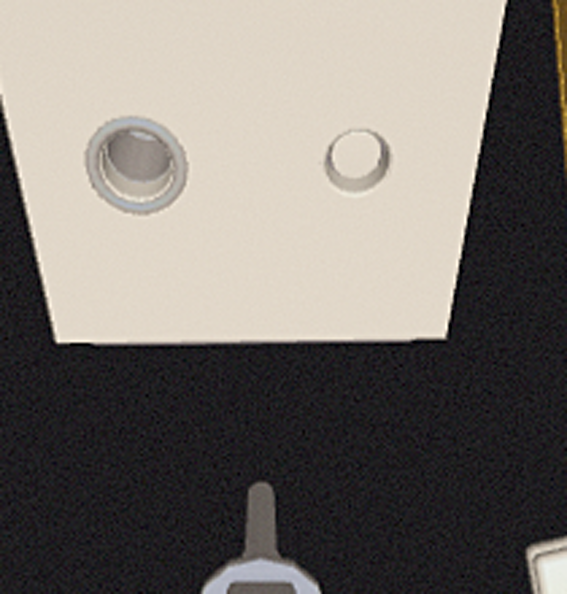

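Static now. The well ring is at (230.7,80.7), the recess at (312.6,79.8), the front corners at (200.4,147) and (345.6,145.6), and the tip silhouette at (276.7,198).

```bash
python3 - <<'E'
from h import *
import pickle
from scipy.optimize import least_squares
d,s=pickle.load(open("w3.pkl","rb")); c=cam(d); D=pickle.load(open("d0.pkl","rb")); t=cam(D["top"]); e=s["eef_pos"]
P=np.array([[.005,.036,0],[.005,-.036,0],[-.065,.075,0],[-.065,-.075,0]])
px=np.array([(230.7,80.7),(312.6,79.8),(200.4,147),(345.6,145.6)])
tp=np.array([[153,140],[215,153]])/2.6+[150,130]
F=lambda p,P:R.from_euler("yz",[-np.pi/6,p[2]]).apply(P)+[p[0],p[1],.105]
f=lambda p:(proj(c,F(p,P))-px).ravel()
o=least_squares(f,[.59,.19,-.19]);print("wrist",o.x,f(o.x).reshape(-1,2).round(2))
g=lambda p:(proj(t,F(p,P[:2]))-tp).ravel(); q=least_squares(g,o.x);print("top",q.x,g(q.x).round(2))
sd=cam(D["side"]); print("side pred",[((proj(sd,F(z,P))-[190,130])*2.5).round(1).tolist() for z in(o.x,q.x)])
# tip seen: ball centre pixel (276.7,198.1+4.8)
print("ball at FK height",onz(c,(276.7,202.9),e[2]-.1165)-e)
E
```

```text
wrist [ 0.58711826  0.19455694 -0.1866489 ] [[ 0.05  0.52]
 [-0.05  0.57]
 [ 0.55 -0.72]
 [-0.54 -0.72]]
top [ 0.58721327  0.19209661 -0.20036654] [ 0.17  0.04 -0.17 -0.04]
side pred [[[242.3, 103.8], [248.3, 131.8], [189.7, 118.7], [197.8, 179.3]], [[243.4, 104.7], [248.6, 132.8], [191.1, 119.2], [197.4, 180.0]]]
ball at FK height [ 0.00176884 -0.00083865 -0.1165    ]
```

```bash
sed -i 's/^O=.*/O=np.array([.586,.1945,.105]); YAW=-.19/' h.py
python3 - <<'E'
from h import *
from plant import r
s=r.read_state(); e=s["eef_pos"]; y=s["tool_rot"][2]; print(e,y)
off=np.array([0,0,.1165])
a=face([.0015,-.036,.010])+off; b=face([.0015,-.036,-.002])+off; c=face([.0015,-.036,-.009])+off
print(a,units(e,y,a)); print(units(a,YAW,b),units(b,YAW,c))
E
```

```text
[0.49348802 0.20975662 0.27478425] -0.19598461078286955
[0.57556672 0.15984681 0.23091025] [2.256 0.824 1.097]
[ 0.15 -0.    0.26] [0.088 0.    0.152]
```

Emit:
play_rows --steps '[[[0.56, 0.2, 0], -0.008, 1], [[0.56, 0.21, 0], 0, 1], [[0.57, 0.21, 0], 0, 1], [[0.57, 0.2, 0], 0, 1], [[0, 0, 0.35], 0, 1], [[0, 0, 0.35], 0, 1], [[0, 0, 0.35], 0, 1], [[0, 0, 0.05], 0, 1], [[0, 0, 0], 0, 1], [[0, 0, 0], 0, 1], [[0, 0, 0], 0, 1], [[0, 0, 0], 0, 1]]'

```text
time: 6.63
eef_pos: [0.5761, 0.1611, 0.2317]
tool_rot: [-3.141, -0.002, -0.189]
ft_force: [0.7, -0.2, -0.3]
gripper_width: 0.155
gripper_force: 30.0
```

```bash
python3 - <<'E'
from h import *
from plant import r,vision
import pickle
d=vision.capture("wrist"); s=r.read_state(); e=s["eef_pos"]; pickle.dump((d,s),open("w4.pkl","wb"))
print(e,s["tool_rot"],s["ft_force"],infs(e-[0,0,.1165]))
im=cv2.cvtColor(d["frame"],cv2.COLOR_RGB2BGR)[120:300,180:390]
cv2.imwrite("pics/w4c.png",cv2.resize(im,None,fx=3,fy=3,interpolation=cv2.INTER_CUBIC))
E
```

```text
[0.5760026  0.16108546 0.23152655] [-3.14125774e+00 -1.28157194e-03 -1.88661622e-01] [ 0.23478065  0.41828942 -0.40382476] [ 0.00197625 -0.03470132  0.01043667]
```

View pics/w4c.png

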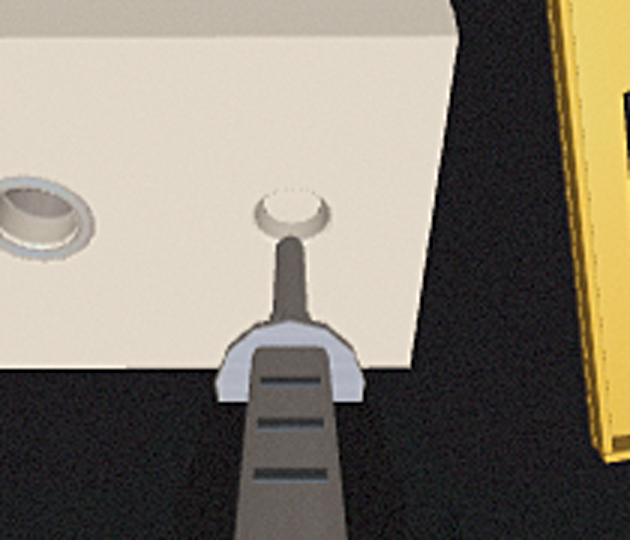

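The recess is at crop x 255–330, y 187–238, and the tip is centred on it laterally, just in front.

```bash
python3 - <<'E'
from h import *
import pickle
d,s=pickle.load(open("w4.pkl","rb")); c=cam(d); e=s["eef_pos"]
print("pred recess",(proj(c,face([[.005,-.036,0],[.005,.036,0]]))-[180,120])*3,"seen 292,212.5; 42?,220")
print("pred ball",(proj(c,[e-[0,0,.1165]])-[180,120])*3)
v=ray(c,(292.5/3+180,212.5/3+120)); o=infs(c["p"]); v=Qf.inv().apply(v); print("recess seen at face",o-v*o[2]/v[2])
g=cv2.cvtColor(d["frame"],cv2.COLOR_RGB2GRAY)[120:300,180:390]
print(onz(c,(276.3,236/3+120+5),e[2]-.1165)-e)
E
```

```text
pred recess [[293.13432731 221.54989686]
 [ 36.16714329 221.07431814]] seen 292,212.5; 42?,220
pred ball [[288.40451604 256.23476579]]
recess seen at face [ 8.56060865e-03 -3.58110187e-02  2.77555756e-17]
[ 0.00145388 -0.00041625 -0.1165    ]
```

Emit:
play_rows --steps '[[[0.07, 0.02, 0.12], 0, 1], [[0.1, 0, 0.14], 0, 1], [[0.025, 0, 0.043], 0, 1], [[0.025, 0, 0.043], 0, 1], [[0, 0, 0], 0, 1], [[0, 0, 0], 0, 1]]'

```text
time: 7.18
eef_pos: [0.5843, 0.1585, 0.2171]
tool_rot: [3.141, 0.0, -0.189]
ft_force: [-1.0, -1.0, 4.2]
gripper_width: 0.157
gripper_force: 30.0
```

```bash
python3 - <<'E'
from h import *
from plant import r
s=r.read_state(); e=s["eef_pos"]; print(e,s["tool_rot"],s["ft_force"],s["wrist_torque"],infs(e-[0,0,.1165]))
E
```

```text
[0.58430483 0.15854063 0.21708031] [ 3.14149195e+00  9.08953510e-05 -1.88758693e-01] [-0.98993774 -1.01959368  4.23891386] [-0.03219967  0.34220809  0.04434192] [ 0.00222991 -0.03563241 -0.00639085]
```

Emit:
play_rows --steps '[[[0.025, 0, 0.043], 0, 1], [[0.025, 0, 0.043], 0, 1], [[0.025, 0, 0.043], 0, 1], [[0, 0, 0], 0, 1], [[0, 0, 0], 0, 1]]'

```text
time: 7.6
eef_pos: [0.5878, 0.1581, 0.2144]
tool_rot: [-3.141, -0.004, -0.189]
ft_force: [-4.3, 0.5, 17.8]
gripper_width: 0.157
gripper_force: 30.0
```

```bash
python3 - <<'E'
from h import *
from plant import r
s=r.read_state(); e=s["eef_pos"]; print(e,s["tool_rot"],s["ft_force"],s["wrist_torque"],infs(e-[0,0,.1165]))
E
```

```text
[0.58777922 0.1580838  0.21444906] [-3.14057    -0.00401534 -0.18867759] [-4.34784071  0.4835545  17.75863497] [-0.10069759  1.04115541  0.00330109] [ 0.00394376 -0.03542485 -0.01041865]
```

The button bottomed out at about 18 N. I'll retract and move over to the well.

Emit:
play_rows --steps '[[[-0.1, 0, -0.17], 0, 1], [[-0.25, 0, -0.43], 0, 1], [[0, -0.6, 0], 0, 1], [[0, -0.6, 0], 0, 1], [[0, -0.6, 0], 0, 1], [[0, 0, 0], 0, 1], [[0, 0, 0], 0, 1], [[0, 0, 0], 0, 1], [[0, 0, 0], 0, 1]]'

```text
time: 8.35
eef_pos: [0.587, 0.2305, 0.2356]
tool_rot: [3.141, 0.0, -0.19]
ft_force: [0.1, 1.2, -0.7]
gripper_width: 0.157
gripper_force: 30.0
```

```bash
python3 - <<'E'
from h import *
from plant import r,vision
import pickle
d=vision.capture("wrist"); s=r.read_state(); e=s["eef_pos"]; pickle.dump((d,s),open("w5.pkl","wb"))
print(e,s["tool_rot"],s["ft_force"],infs(e-[0,0,.1165]))
c=cam(d)
print("pred well, ball",(proj(c,[face([.005,.036,0]),e-[0,0,.1165]])-[180,120])*3)
im=cv2.cvtColor(d["frame"],cv2.COLOR_RGB2BGR)[120:300,180:390]
cv2.imwrite("pics/w5c.png",cv2.resize(im,None,fx=3,fy=3,interpolation=cv2.INTER_CUBIC))
E
```

```text
[0.58708156 0.23047313 0.23568664] [ 3.14140684e+00  1.73246304e-04 -1.89856792e-01] [-0.95188764 -1.16960331 -0.89237638] [0.00212948 0.03553003 0.01515186]
pred well, ball [[286.56307027 209.11934956]
 [288.14663548 255.34607677]]
```

View pics/w5c.png

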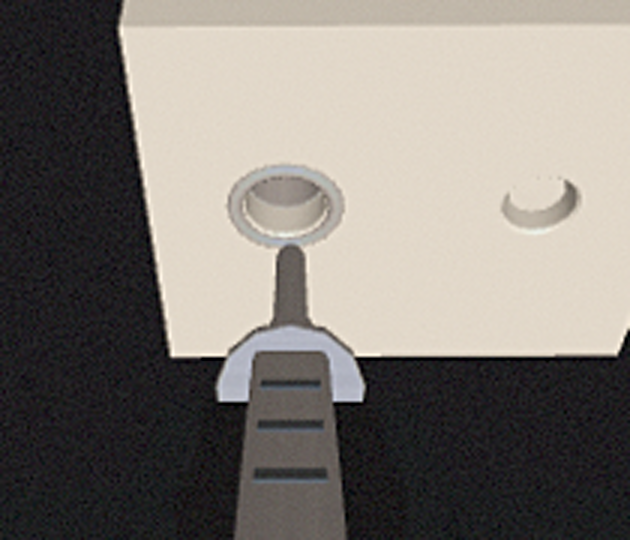

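Ring centre at (286,207) and tip at (290,244): lined up within about 1 mm. Entering the well along its axis.

Emit:
play_rows --steps '[[[0.08, -0.03, 0.14], 0, 1], [[0.08, 0, 0.14], 0, 1], [[0.06, 0, 0.1], 0, 1], [[0.06, 0, 0.1], 0, 1], [[0.06, 0, 0.1], 0, 1], [[0, 0, 0], 0, 1], [[0, 0, 0], 0, 1]]'

```text
time: 8.98
eef_pos: [0.6007, 0.2299, 0.2122]
tool_rot: [3.141, 0.001, -0.189]
ft_force: [-0.4, 0.3, -0.5]
gripper_width: 0.157
gripper_force: 30.0
```

```bash
python3 - <<'E'
from h import *
from plant import r
s=r.read_state(); e=s["eef_pos"]; print(e,s["tool_rot"],s["ft_force"],s["wrist_torque"],infs(e-[0,0,.1165]))
E
```

```text
[0.60068896 0.22991616 0.21221026] [ 3.14142438e+00  5.29543962e-04 -1.88865189e-01] [-0.3739493   0.293158   -0.46803116] [0.09284071 0.01036552 0.02251877] [ 0.00205467  0.03755296 -0.01191313]
```

Emit:
play_rows --steps '[[[-0.14, 0, 0.01], 0, 1], [[-0.14, 0, 0.02], 0, 1], [[-0.14, 0, 0.025], 0, 1], [[-0.14, 0, 0.03], 0, 1], [[-0.135, 0, 0.03], 0, 1], [[-0.135, 0, 0.035], 0, 1], [[0, 0, 0], 0, 1], [[0, 0, 0], 0, 1]]'

```text
time: 9.65
eef_pos: [0.5684, 0.2363, 0.2087]
tool_rot: [-3.14, -0.005, -0.189]
ft_force: [2.5, -0.9, 6.0]
gripper_width: 0.153
gripper_force: 30.0
```

```bash
python3 - <<'E'
from h import *
from plant import r
s=r.read_state(); e=s["eef_pos"]; print(e,s["tool_rot"],s["ft_force"],s["wrist_torque"],infs(e-[0,0,.1165]),infs(e+[0,0,.011]))
E
```

```text
[0.56838114 0.2362893  0.20872316] [-3.14039813 -0.00531712 -0.1885343 ] [ 2.49759253 -0.86239676  5.9922654 ] [-0.37649546 -0.79546282 -0.04889768] [-0.02820713  0.03770979  0.00153197] [0.03554287 0.03770979 0.11195021]
```

Emit:
play_rows --steps '[[[-0.135, 0, 0.055], 0, 1], [[-0.135, 0, 0.06], 0, 1], [[-0.135, 0, 0.065], 0, 1], [[-0.135, 0, 0.07], 0, 1], [[-0.135, 0, 0.075], 0, 1], [[0, 0, 0], 0, 1], [[0, 0, 0], 0, 1]]'

```text
time: 10.23
eef_pos: [0.542, 0.2416, 0.1951]
tool_rot: [-3.14, -0.004, -0.188]
ft_force: [2.3, 0.1, 6.1]
gripper_width: 0.154
gripper_force: 30.0
```

```bash
python3 - <<'E'
from h import *
from plant import r
s=r.read_state(); e=s["eef_pos"]; print(e,s["tool_rot"],s["ft_force"],s["wrist_torque"],infs(e+[0,0,.011]))
E
```

```text
[0.54195362 0.24164293 0.19514328] [-3.1398281  -0.00422703 -0.18829667] [2.27885468 0.12872956 6.09463479] [ 0.0622395  -1.06049448  0.01580941] [0.00540227 0.037976   0.1136712 ]
```

Emit:
play_rows --steps '[[[0.05, 0, 0.087], 0, 1], [[0.05, 0, 0.087], 0, 1], [[0.05, 0, 0.087], 0, 1], [[0.05, 0, 0.087], 0, 1], [[0.05, 0, 0.087], 0, 1], [[0, 0, 0], 0, 1], [[0, 0, 0], 0, 1], [[0, 0, 0], 0, 1]]'

```text
time: 10.9
eef_pos: [0.5523, 0.2393, 0.1762]
tool_rot: [-3.141, -0.003, -0.189]
ft_force: [6.7, -0.1, -1.3]
gripper_width: 0.153
gripper_force: 30.0
```

```bash
python3 - <<'E'
from h import *
from plant import r
s=r.read_state(); e=s["eef_pos"]; print(e,s["tool_rot"],s["ft_force"],s["wrist_torque"],infs(e+[0,0,.011]))
E
```

```text
[0.55232318 0.23925708 0.17622871] [-3.14104067e+00 -2.59582233e-03 -1.89033701e-01] [ 6.72181234 -0.0665729  -1.31264187] [-0.10546603 -1.70534404  0.03784078] [0.0051539  0.03759148 0.09197393]
```

Emit:
play_rows --steps '[[[0, 0, 0], 0, 1], [[0, 0, 0], 0, 1], [[0, 0, 0], 0, 1], [[0, 0, 0], 0, 1], [[0, 0, 0], 0, 1], [[0, 0, 0], 0, 1], [[0, 0, 0], 0, 1], [[0, 0, 0], 0, 1], [[0, 0, 0], 0, 1], [[0, 0, 0], 0, 1], [[0, 0, 0], 0, 1], [[-0.075, 0, -0.13], 0, 1], [[-0.075, 0, -0.13], 0, 1], [[-0.075, 0, -0.13], 0, 1], [[-0.075, 0, -0.13], 0, 1], [[0, 0, 0], 0, 1], [[0, 0, 0], 0, 1]]'

```text
time: 12.32
eef_pos: [0.5393, 0.2418, 0.1973]
tool_rot: [-3.141, -0.0, -0.189]
ft_force: [1.2, -1.0, 5.2]
gripper_width: 0.154
gripper_force: 30.0
```

```bash
python3 - <<'E'
from h import *
from plant import r
s=r.read_state(); e=s["eef_pos"]; g=infs(e+[0,0,.011]); print(s["time"],e,s["tool_rot"],s["ft_force"],s["wrist_torque"],g)
# upright target: contact rim x_f=.016; ball at depth 9mm: x_f ball = .016-.0046-.009*tan30
b=np.array([.016-.0046-.009*np.tan(np.pi/6),g[1],-.009]); 
t=face(b)+[0,0,.1275-.011]; print(b,units(e,YAW,t))
E
```

```text
12.3167 [0.53933596 0.24175945 0.19730942] [-3.14141849e+00 -9.70003316e-05 -1.88580699e-01] [ 1.24683135 -0.95015237  5.16086082] [-0.05775902 -0.42808764  0.00713499] [0.00424012 0.03759606 0.11684341]
[ 0.00620385  0.03759606 -0.009     ] [ 1.616 -0.    -0.487]
```

Emit:
play_rows --steps '[[[0.122, 0, -0.067], 0, 1], [[0.124, 0, -0.065], 0, 1], [[0.128, 0, -0.06], 0, 1], [[0.13, 0, -0.055], 0, 1], [[0.132, 0, -0.05], 0, 1], [[0.134, 0, -0.044], 0, 1], [[0.135, 0, -0.038], 0, 1], [[0.136, 0, -0.032], 0, 1], [[0.137, 0, -0.026], 0, 1], [[0, 0, 0], 0, 1], [[0, 0, 0], 0, 1]]'

```text
time: 13.23
eef_pos: [0.5853, 0.2329, 0.2138]
tool_rot: [3.141, 0.004, -0.189]
ft_force: [-4.0, 1.1, -0.3]
gripper_width: 0.154
gripper_force: 30.0
```

```bash
python3 - <<'E'
from h import *
from plant import r,vision
import pickle
for n in(2,3,5):
    pass
d=vision.capture("wrist");s=r.read_state(); e=s["eef_pos"]; print(s["time"],e,s["tool_rot"],s["ft_force"],s["wrist_torque"],infs(e+[0,0,.011]))
print([(np.round(x["bbox"],1).tolist(),round(x["conf"],2)) for x in vision.spot_in("wrist","pusher")][:2])
E
```

```text
13.2833 [0.58523018 0.23286102 0.21382311] [ 3.14103044e+00  3.13916841e-03 -1.88700325e-01] [-5.26468306  0.61062412 -0.06098524] [ 0.20796171  1.23400728 -0.00717135] [0.05298267 0.0375253  0.10777025]
[([277.2, 255.2, 50.6, 143.3], 0.79), ([367.1, 188.2, 21.1, 13.6], 0.51)]
```

Emit:
play_rows --steps '[[[0.137, 0, -0.02], 0, 1], [[0.138, 0, -0.015], 0, 1], [[0.139, 0, -0.01], 0, 1], [[0.139, 0, -0.004], 0, 1], [[0.1, 0, 0], 0, 1], [[0, 0, 0], 0, 1], [[0, 0, 0], 0, 1]]'

```text
time: 13.92
eef_pos: [0.6113, 0.2279, 0.2162]
tool_rot: [3.141, 0.001, -0.189]
ft_force: [-3.6, -0.2, -0.2]
gripper_width: 0.158
gripper_force: 30.0
```

```bash
python3 - <<'E'
from h import *
from plant import r
s=r.read_state(); e=s["eef_pos"]; print(s["time"],e,s["tool_rot"],s["ft_force"],s["wrist_torque"],infs(e+[0,0,.011]))
E
```

```text
13.9167 [0.61128068 0.2278905  0.21615978] [ 3.14129895e+00  8.77599545e-04 -1.88761827e-01] [-3.60786094 -0.21118446 -0.19925065] [ 0.16291602  1.06810412 -0.03078909] [0.07711838 0.03756409 0.09653365]
```

Emit:
play_rows --steps '[[[-0.12, 0, -0.21], 0, 1], [[-0.13, 0, -0.22], 0, 1], [[0, 0, -0.5], 0, 1], [[0, 0, -0.5], 0, 1], [[-0.65, 0.25, 0], 0, 1], [[-0.65, 0.25, 0], 0, 1], [[-0.65, 0.25, 0], 0, 1], [[-0.65, 0.25, 0], 0, 1], [[0, 0, 0], 0, 1], [[0, 0, 0], 0, 1], [[0, 0, 0], 0, 1], [[0, 0, 0], 0, 1]]'

```text
time: 14.92
eef_pos: [0.4931, 0.2101, 0.274]
tool_rot: [-3.141, -0.002, -0.189]
ft_force: [-0.1, -0.2, -1.0]
gripper_width: 0.155
gripper_force: 30.0
```

```bash
cat > tilt.py <<'E'
from h import *
from plant import r,vision
from scipy.optimize import least_squares
def meas(d,e,show=0):
    c=cam(d); g=d["frame"].astype(int).sum(2)
    # tip: first bright row in columns near 277 scanning up from row 225
    rows=[]
    for u in range(270,286):
        col=g[150:232,u]; k=np.nonzero(col<110)[0]; rows.append(150+k.max()+1 if len(k) else -1)
    b=proj(c,[e-[0,0,.1165]])[0]
    return rows,b
if __name__=="__main__":
    import pickle
    d,s=pickle.load(open("w3.pkl","rb")); print("w3",meas(d,s["eef_pos"]))
    d=vision.capture("wrist"); s=r.read_state(); pickle.dump((d,s),open("w6.pkl","wb"))
    print(s["time"],s["eef_pos"],s["gripper_width"],s["ft_force"]); print("now",meas(d,s["eef_pos"]))
    print([(np.round(x["bbox"],1).tolist(),round(x["conf"],2)) for x in vision.spot_in("wrist","pusher")][:2])
E
python3 tilt.py
```

```text
w3 ([np.int64(222), np.int64(202), np.int64(200), np.int64(199), np.int64(199), np.int64(198), np.int64(198), np.int64(198), np.int64(198), np.int64(198), np.int64(199), np.int64(201), np.int64(217), np.int64(225), np.int64(226), np.int64(226)], array([276.12025263, 205.10261094]))
14.9667 [0.4929868  0.21007719 0.27363046] 0.15752679860848678 [ 0.11165358  0.16874252 -1.16460732]
now ([np.int64(232), np.int64(218), np.int64(211), np.int64(209), np.int64(209), np.int64(209), np.int64(208), np.int64(208), np.int64(209), np.int64(209), np.int64(210), np.int64(212), np.int64(223), np.int64(232), np.int64(232), np.int64(232)], array([276.17152795, 205.34445346]))
[([276.9, 269.8, 50.8, 115.1], 0.91)]
```

```bash
cat > tilt2.py <<'E'
from h import *
import pickle,sys
from scipy.optimize import least_squares
def rows(d):
    g=d["frame"].astype(int).sum(2); f=lambda u:150+np.nonzero(g[150:255,u]<110)[0].max()+1
    return np.array([np.mean([f(u) for u in range(274,280)]), np.mean([f(u) for u in(264,265,288,289)])])
def pred(d,s,a,dl):
    # a: lean (tip toward +x positive), dl: axial shift up
    c=cam(d); y=s["tool_rot"][2]; e=np.array(s["eef_pos"]); G=e+[0,0,.011]
    Q=R.from_euler("yz",[-a,y]); P=lambda x,z:G+Q.apply([x,0,z-.1315+dl])
    b=proj(c,[P(0,.004)])[0]; dep=c["R"][:,2]@(P(0,.004)-c["p"])
    return np.array([b[1]-.004*c["K"][0,0]/dep, proj(c,[P(.0138,.092)])[0][1]])
d0,s0=pickle.load(open("w3.pkl","rb")); res=rows(d0)-pred(d0,s0,0,0)
for n in sys.argv[1:]:
    d,s=pickle.load(open(n,"rb")); o=least_squares(lambda p:pred(d,s,p[0],p[1]*.01)+res-rows(d),[0,0])
    print(n,"rows",rows(d),"res0",res,"lean deg",np.degrees(o.x[0]),"shift mm",o.x[1]*10)
E
python3 tilt2.py w3.pkl w6.pkl
```

```text
w3.pkl rows [198.16666667 227.25      ] res0 [-2.0855604  -1.39830958] lean deg 0.0 shift mm 0.0
w6.pkl rows [208.66666667 234.5       ] res0 [-2.0855604  -1.39830958] lean deg -3.1697302975987114 shift mm 6.580765791394191
```

The fit says the pusher is leaning -3.2° and has slid about 6.6 mm up in the grip. Next I go back above the stand.

Emit:
play_rows --steps '[[[0.3, 0.86, 0], 0, 1], [[0.3, 0.86, 0], 0, 1], [[0.3, 0.86, 0], 0, 1], [[0.3, 0.86, 0], 0, 1], [[0.3, 0.86, 0], 0, 1], [[0.3, 0.86, 0], 0, 1], [[0.3, 0.86, 0], 0, 1], [[0.3, 0.86, 0], 0, 1], [[0.3, 0.86, 0], 0, 1], [[0.3, 0.86, 0], 0, 1], [[0.3, 0.86, 0], 0, 1], [[0.3, 0.86, 0], 0, 1], [[0, 0, 0], -0.135, 1], [[0, 0, 0], -0.135, 1], [[0, 0, 0], -0.13, 1], [[0, 0, 0], 0, 1], [[0, 0, 0], 0, 1], [[0, 0, 0], 0, 1], [[0, 0, 0], 0, 1]]'

```text
time: 16.6
eef_pos: [0.5561, -0.2224, 0.2735]
tool_rot: [3.142, 0.0, 0.124]
ft_force: [0.2, -0.7, -0.5]
gripper_width: 0.155
gripper_force: 30.0
```

```bash
python3 - <<'E'
from h import *
from plant import r,vision
s=r.read_state(); e=s["eef_pos"]; y=s["tool_rot"][2]
print(s["time"],e,y,s["ft_force"],units(e,y,[.5567,-.2223,.165]))
E
```

```text
16.6 [ 0.55610893 -0.22242282  0.27353649] 0.12355606077112591 [ 0.18507464 -0.67333244 -0.5190276 ] [ 1.500e-02 -1.000e-03  2.713e+00]
```

Emit:
play_rows --steps '[[[0.015, 0, 0.4], 0, 1], [[0, 0, 0.4], 0, 1], [[0, 0, 0.4], 0, 1], [[0, 0, 0.3], 0, 1], [[0, 0, 0], 0, 1], [[0, 0, 0], 0, 1], [[0, 0, 0], 0, 1]]'

```text
time: 17.18
eef_pos: [0.5569, -0.2225, 0.2146]
tool_rot: [3.141, -0.001, 0.125]
ft_force: [-0.3, 0.3, -0.8]
gripper_width: 0.158
gripper_force: 30.0
```

```bash
python3 - <<'E'
from h import *
from plant import r,vision
d=vision.capture("side")
s=r.read_state(); e=s["eef_pos"]; y=s["tool_rot"][2]
print(s["time"],e,y,s["ft_force"],s["wrist_torque"])
im=cv2.cvtColor(d["frame"],cv2.COLOR_RGB2BGR)[190:320,255:395]
cv2.imwrite("pics/s1c.png",cv2.resize(im,None,fx=4.5,fy=4.5,interpolation=cv2.INTER_CUBIC))
E
```

```text
17.2333 [ 0.55691485 -0.22250763  0.2146639 ] 0.1250421710953209 [-0.81414953 -0.10093842 -1.19783755] [ 0.12636325  0.00193969 -0.00025565]
```

Emit:
play_rows --steps '[[[0, 0, 0.4], 0, 1], [[0, 0, 0.4], 0, 1], [[0, 0, 0.4], 0, 1], [[0, 0, 0.2], 0, 1], [[0, 0, 0], 0, 1], [[0, 0, 0], 0, 1], [[0, 0, 0], 0, 1]]'

```text
time: 17.82
eef_pos: [0.5565, -0.2219, 0.158]
tool_rot: [-3.141, 0.0, 0.125]
ft_force: [-1.7, 4.3, -3.5]
gripper_width: 0.155
gripper_force: 30.0
```

Emit:
play_rows --steps '[[[0, 0, 0.05], 0, 1], [[0, 0, 0.05], 0, 1], [[0, 0, 0], 0, 1], [[0, 0, 0], 0, 1]]'

```text
time: 18.15
eef_pos: [0.557, -0.2218, 0.1546]
tool_rot: [-3.141, -0.002, 0.126]
ft_force: [0.7, 4.6, -1.5]
gripper_width: 0.157
gripper_force: 30.0
```

Emit:
play_rows --steps '[[[0, -0.04, 0], 0, 1], [[0, 0, 0.04], 0, 1], [[0, 0, 0.04], 0, 1], [[0, 0, 0], 0, 1], [[0, 0, 0], 0, 1]]'

```text
time: 18.57
eef_pos: [0.557, -0.2215, 0.1527]
tool_rot: [3.139, -0.003, 0.125]
ft_force: [-3.5, 2.2, 11.2]
gripper_width: 0.153
gripper_force: 30.0
```

Emit:
play_rows --steps '[[[0, 0, 0.04], 0, 1], [[0, 0, 0.04], 0, 1], [[0, 0, 0], 0, 1], [[0, 0, 0], 0, 1]]'

```text
time: 18.9
eef_pos: [0.557, -0.2215, 0.1525]
tool_rot: [3.137, -0.005, 0.126]
ft_force: [-9.5, 5.0, 31.0]
gripper_width: 0.158
gripper_force: 30.0
```

Emit:
play_rows --steps '[[[0, 0, -0.04], 0, 1], [[0, 0, -0.02], 0, 1], [[0, 0, 0], 0, 1], [[0, 0, 0], 0, 1]]'

```text
time: 19.23
eef_pos: [0.557, -0.2214, 0.1527]
tool_rot: [3.138, -0.003, 0.125]
ft_force: [-4.3, 2.9, 15.5]
gripper_width: 0.155
gripper_force: 30.0
```

```bash
python3 - <<'E'
from h import *
from plant import r,vision
import pickle
d=vision.capture("side"); w=vision.capture("wrist"); s=r.read_state(); pickle.dump((d,w,s),open("w7.pkl","wb"))
print(s["eef_pos"],s["ft_force"],s["wrist_torque"])
a=cv2.resize(cv2.cvtColor(d["frame"],cv2.COLOR_RGB2BGR)[200:310,280:370],None,fx=5,fy=5,interpolation=cv2.INTER_CUBIC)
b=cv2.resize(cv2.cvtColor(w["frame"],cv2.COLOR_RGB2BGR)[180:317,235:320],None,fx=4,fy=4,interpolation=cv2.INTER_CUBIC)
h=550; b=cv2.resize(b,(340,550)); cv2.imwrite("pics/m.png",np.hstack([a,b])); print(a.shape)
c=cam(d); print((proj(c,[[.556,-.221,.125],[.556,-.221,.13]])-[280,200])*5)
E
```

```text
[ 0.55698216 -0.22145215  0.15265704] [-5.31669832  3.53902907 16.3824588 ] [0.64897385 0.6889484  0.01382307]
(550, 450, 3)
[[227.3387362  267.48064138]
 [227.5649645  258.03504743]]
```

View pics/m.png

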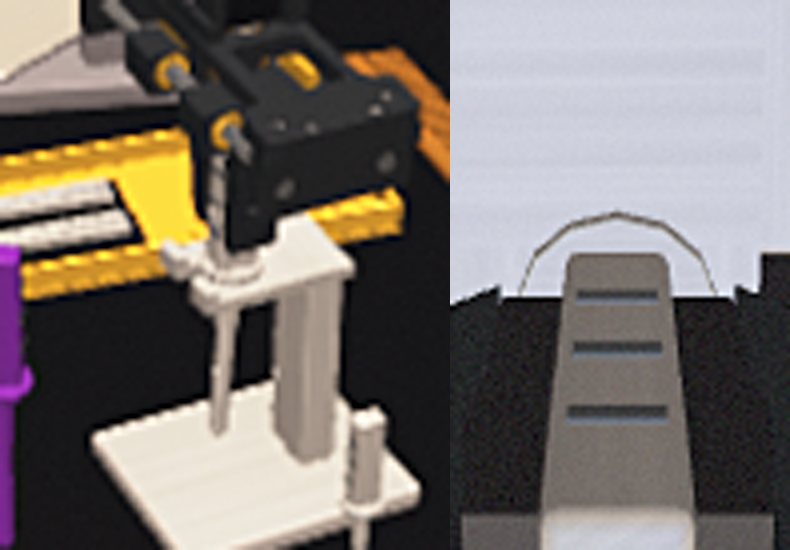

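The side view shows the collar on the fork behind the lips, with the shank through the notch. I'll compare it numerically with the initial side picture.

```bash
python3 - <<'E'
from h import *
import pickle
A=pickle.load(open("d0.pkl","rb"))["side"]["frame"].astype(float).sum(2); B=pickle.load(open("w7.pkl","rb"))[0]["frame"].astype(float).sum(2)
for v in(264,268,272,276,280,284,287,290):
    out=[]
    for g in(A,B):
        x=np.arange(316,332); w=np.clip(g[v,316:332]-150,0,None); out.append((x*w).sum()/w.sum())
    print(v,np.round(out,2))
for u in(324,326,328): print(u,A[244:266,u].astype(int).tolist(),"\n",B[244:266,u].astype(int).tolist())
# tip bottom
print([g[280:296,323:326].mean(1).astype(int).tolist() for g in(A,B)])
E
```

```text
264 [325.29 324.85]
268 [325.16 324.52]
272 [325.14 324.15]
276 [324.79 323.67]
280 [325.38 325.67]
284 [323.36 323.53]
287 [323.53 323.53]
290 [323.49 323.49]
324 [464, 451, 454, 458, 451, 453, 446, 439, 433, 529, 636, 547, 562, 693, 676, 656, 554, 429, 457, 471, 444, 391] 
 [372, 307, 332, 332, 392, 460, 486, 506, 475, 490, 630, 608, 504, 659, 693, 668, 567, 439, 477, 514, 522, 535]
326 [429, 432, 432, 434, 435, 430, 433, 420, 463, 613, 693, 571, 551, 696, 696, 641, 486, 445, 462, 464, 470, 479] 
 [89, 85, 85, 88, 78, 51, 131, 345, 449, 535, 661, 634, 538, 635, 713, 657, 504, 455, 472, 476, 455, 418]
328 [421, 419, 423, 424, 422, 421, 418, 414, 579, 699, 648, 519, 575, 703, 675, 556, 421, 290, 88, 113, 90, 39] 
 [90, 95, 96, 95, 88, 51, 307, 468, 467, 611, 699, 571, 453, 651, 693, 567, 436, 279, 0, 9, 26, 32]
[[522, 502, 500, 497, 503, 526, 622, 673, 675, 672, 669, 672, 677, 672, 660, 664], [481, 481, 490, 490, 495, 495, 541, 646, 690, 682, 678, 682, 684, 681, 671, 672]]
```

The pusher still leans about 3° with its collar at the home height. I'll relieve the load, loosen the grip so it levels on the fork, then re-grip it while seated.

Emit:
play_rows --steps '[[[-0.03, -0.02, -0.03], 0, 1], [[0, 0, -0.015], 0, 1], [[0, 0, 0], 0, 1], [[0, 0, 0], 0, 0.5], [[0, 0, 0], 0, 0.5], [[0, 0, 0], 0, 0.5], [[0, 0, 0], 0, 0.5], [[0, 0, 0], 0, 0.5], [[0, 0, 0], 0, 0.5], [[0, 0, 0], 0, 0.5]]'

```text
time: 20.17
eef_pos: [0.5551, -0.2202, 0.1513]
tool_rot: [-3.141, 0.0, 0.125]
ft_force: [0.1, 0.5, -0.1]
gripper_width: 0.247
gripper_force: 0.0
```

```bash
cat > cmp.py <<'E'
from h import *
from plant import r,vision
import pickle
A=pickle.load(open("d0.pkl","rb"))["side"]["frame"].astype(float).sum(2); B=vision.capture("side")["frame"].astype(float).sum(2)
s=r.read_state(); print(s["time"],s["eef_pos"],s["ft_force"],s["gripper_width"],s["gripper_force"])
for v in(264,268,272,276):
    x=np.arange(316,332); print(v,np.round([(x*w).sum()/w.sum() for w in(np.clip(g[v,316:332]-150,0,None) for g in(A,B))],2))
print(A[250:262,326:329].mean(1).astype(int),B[250:262,326:329].mean(1).astype(int))
E
python3 cmp.py
```

```text
20.2167 [ 0.55508105 -0.22014429  0.15131741] [-0.5106097   0.87451686  0.44389621] 0.24480684368176558 0.0
264 [325.29 325.04]
268 [325.16 324.69]
272 [325.14 324.68]
276 [324.79 324.66]
[424 417 509 645 673 548 559 699 689 596 446 385] [ 65 122 370 612 695 625 512 637 708 612 460 387]
```

Emit:
play_rows --steps '[[[0, 0, 0], 0, 1], [[0, 0, 0], 0, 1], [[0, 0, 0], 0, 1], [[0, 0, 0], 0, 1], [[0, 0, 0], 0, 1], [[0, 0, 0], 0, 1]]'

```text
time: 20.72
eef_pos: [0.555, -0.2201, 0.1513]
tool_rot: [-3.141, 0.0, 0.125]
ft_force: [0.2, -0.5, -0.7]
gripper_width: 0.158
gripper_force: 30.0
```

```bash
python3 cmp.py
```

```text
20.7667 [ 0.55506753 -0.22015558  0.15133821] [ 0.31684006  0.28275242 -1.07180356] 0.15597203491235553 29.99865478836
264 [325.29 324.71]
268 [325.16 324.56]
272 [325.14 324.53]
276 [324.79 324.49]
[424 417 509 645 673 548 559 699 689 596 446 385] [189 377 487 628 701 588 493 657 707 610 462 371]
```

Held level in the fork at 30 N with no side load. Releasing and backing off upward.

Emit:
play_rows --steps '[[[0, 0, 0], 0, 0.3], [[0, 0, 0], 0, 0], [[0, 0, 0], 0, -0.2], [[0, 0, 0], 0, -0.2], [[0, 0, 0], 0, -0.2], [[0, 0, 0], 0, -0.2], [[0, 0, -0.3], 0, -0.2], [[0, 0, -0.6], 0, -0.2], [[0, 0, -0.6], 0, -0.2], [[0, 0, -0.6], 0, -0.2], [[0, 0, -0.6], 0, -0.2], [[0, 0, 0], 0, -0.2], [[0, 0, 0], 0, -0.2], [[0, 0, 0], 0, -0.2], [[0, 0, 0], 0, -0.2], [[0, 0, 0], 0, -0.2]]'

```text
time: 22.1
eef_pos: [0.5548, -0.22, 0.2581]
tool_rot: [-3.14, 0.002, 0.125]
ft_force: [0.2, 0.7, -0.0]
gripper_width: 0.596
gripper_force: 0.0
```

```bash
python3 cmp.py; python3 - <<'E'
from plant import order
print(order.sign_off())
E
```

```text
22.15 [ 0.55489899 -0.2200724   0.2584062 ] [0.16882505 0.37827613 0.67839563] 0.5983119352178997 0.0
264 [325.29 324.71]
268 [325.16 324.57]
272 [325.14 324.53]
276 [324.79 324.49]
[424 417 509 645 673 548 559 699 689 596 446 385] [428 417 456 610 695 583 486 649 700 601 456 364]
the job is handed in; nothing more can be done
None
```

I pressed the button to its stop, dipped the tip an estimated 33 to 37 mm into the 43 mm well for over a second, hung the pusher back level in its fork, let go of it and handed the job in at 22 s; the verdict was not shown.

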